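Clip a polishing wheel onto its leaning spindle

ROBOT

A 6-joint arm with a two-finger parallel gripper is mounted at the origin on the work surface. World frame = base frame: x ahead of the robot, y to its left, z up, the work surface at z = 0. Lengths are in m, angles in rad, forces in N, time in s.
With the tool pointing down it reaches from about 0.35 to 0.8 m from the base axis. Payload 7.3 kg.
Tool frame: the origin (TCP) lies between the finger pads; the fingertips stand 25 mm ahead of it and the grasp point (between the pads) lies 6 mm ahead of it (r.tip_extent is the distance from the TCP to the fingertips, in m); z points along the fingers, y is the line along which they close (so a half turn about z gives the same grasp; the last joint's range is limited). The gripper opens to 85 mm and grips with 20 to 120 N. Pads are 22 mm wide; open, the fingers measure 114 mm over their backs; the gripper's body (76 mm by 85 mm) begins 54 mm behind the grasp point. The pads swing forward as they close: fully open they stand 13 mm farther back than shut.
Start: joints at [1.023, 0.342, 1.524, -0, 1.275, -0.146], TCP at [0.205, 0.483, 0.256] pointing down, gripper open.
Joint ranges: [-2.53, 2.53], [-0.77, 2.02], [0.04, 2.7], [-1, 4.14], [0.28, 2.66], [-3.11, 3.11]. Speed limits (rad/s): [2.57, 2.57, 3.14, 3.14, 3.14, 3.14].

INTERFACE

Orientations are given as a unit quaternion [x, y, z, w].
In Python, from workcell import r, command_gripper, optics gives the robot as it stands. The module is installed in compiled form; this text tells all that it offers. Calls block until the motion is done:
- r.reach(position, orientation): joint-space move of the TCP to a pose.
- r.move_straight(position, orientation=None, speed=0.15, max_force=None): straight line of the TCP; orientation=None keeps the orientation; speed is the mean speed in m/s. With max_force (N) it stops when the force on the tool has changed by that much, and returns True; else False.
- r.movej(angles): joint-space move.
- command_gripper(opening, force=None): finger opening in m; force is the grip in N (None keeps the last); returns when the fingers have stopped.
- r.hold(seconds).
- r.solve_ik(position, orientation): joint angles nearest the present ones, or None.
- r.read_state(): the state.
- optics.get_image(name): name is "scene" or "top" or "wrist"; returns (picture, depth): 384x512x3 uint8, red, green, blue; 384x512 float32, m along the optical axis (not along the pixel's ray), 0 where there is no reading.
- optics.camera_model(name): a dict with "K" (3x3 intrinsics, pixels), "R" (3x3) and "t" (3): a world point X has camera coordinates R X + t; the wrist camera has in their place "tool_from_camera" (4x4, takes a point from camera to tool coordinates, whose origin is the TCP and whose axes are the flange's). Camera axes: x right, y down, z forward; pixel columns grow to the right and rows downward; lengths in m; the calibration is good to about 2 mm. A picture is of the moment at which its call begins: read the wrist's pose just before it. camera_model takes no time and is no camera call.
A pose or a line that the arm cannot do raises r.PlanningError and nothing moves.
- r.finish_job(): hands the job in; it is judged then, once.
The state is a dict: "time_s": time; "joint_positions": joint angles; "dq": joint speeds; "tau": joint torques, N m; "eef_pos": TCP position; "eef_rot": TCP orientation; "contact_force": force on the tool from outside, world axes, zero at the start; "torque": the same for the moment, N m; "grip_width": finger opening in m; "grip_force": force on a finger pad.
Only numpy, scipy, OpenCV 4.12 (cv2) and the standard library are available. Lean on these libraries where they do the work, as an engineer would, in place of code of your own. Each camera call takes 0.05 s, during which the arm holds its last target. There are 200 camera calls.

TASK

Get the bench stand ready to be carried to the polishing motor: put the polishing wheel whose hole fits over the stand's leaning spindle, pushed fully down onto the spindle's collar. Then squeeze the spring clamp open and clip its jaws squarely across the spindle above the wheel, so that the wheel cannot slip off, and let go. Leave the other wheel, the tin, the screwdriver, the pliers and the brass dish and cylinder where they lie.

Things in the scene. Friction and masses are not known exactly. Their poses are not given: they have to be found in the camera images.
- stand: fixed dark wooden block, 130 x 100 x 30 mm high, that carries the leaning spindle. Origin on the table surface, directly below the spindle's foot; the block reaches from x = -50 to +80 mm and y = -50 to +50 mm in its own axes. The spindle leans towards its -x
- spindle: bare steel pin fixed in the stand, leaning 30 degrees from vertical, roughly to the robot's right (-y). Origin at its foot on the block's top, 30 mm above the table; z runs up along the pin, y is level. Along z: shank 20 mm thick up to 37 mm; collar 36 mm wide from 37 to 45 mm, the wheel rests on its top face; then 16 mm thick from 45 mm to the rounded tip at 105 mm
- wheel: grey felt polishing wheel that fits: disc 60 mm diameter, 24 mm thick, with a 25 mm round hole, about 80 g, lying flat on the table. Origin at the centre of its underside, z along the hole. Seated on the collar, its upper face is 69 mm along the spindle and 36 mm of pin stay free above it
- other_wheel: felt wheel of the same look and outside size (60 mm diameter, 24 mm thick) but with a 12 mm hole, too small for the pin. Leave it. Origin at the centre of its underside
- clamp: sprung clamp like a big clothes peg, 122 mm long, 20 mm high, 90 g, lying on its side, hinge axis upright. Two mirrored arms; this body is the arm on its +y side. Origin on the hinge axis at the underside; z is the hinge axis, x runs to the steel jaws (tips at 56 mm), -x to the black handles (ends at -66 mm). While shut it is symmetric about x; handles 56 mm wide over their ends
- clamp_arm (a joint): opening angle between the clamp's arms, rad: 0 = jaws shut (as found, spring-held), 0.62 = fully open at the stop, mouth about 32 mm wide, handles 17 mm over their outsides and nearly parallel; about 0.18 when clipped on the pin. At angle q the clamp's middle line lies at -q/2 about z from clamp's x axis
- clamp_seat (a point): the middle of the jaws' V notch, half way up the clamp's height: 48, -5, 10 mm in the axes of clamp; on the pin's axis when the clamp is clipped on. On the clamp's middle line the notch is 48 mm from the hinge axis. Opening the gripper lets the spring shut the jaws
- clamp_handles (a point): where to pinch, mid-way between the two handles while shut: -50, 0, 10 mm in the axes of clamp; the handles are about 47 mm over their outsides here. Pinching them together opens the jaws against the spring: 6 N to start, 13 N fully open; a firm grip of 25 to 30 N holds them at the stop
- tin: low round steel tin, 68 mm diameter, 26 mm high, a bystander. Origin at the centre of its underside
- screwdriver: screwdriver, 170 mm long, lying on the table along its x axis, a bystander
- dish: small round brass dish, 70 mm diameter, 20 mm high, a bystander. Origin at the centre of its underside
- pliers: pliers lying on the table, about 135 mm long along their x axis, 14 mm high, a bystander
- spool: small brass cylinder, 44 mm diameter, 30 mm high, a bystander. Origin at the centre of its underside
Not all that is in view belongs to the job. What is shaped like the wheel but green or purple is not meant.

How it is judged:
On the way, in this order (a step that is already met when the one before it is completed fails the run):
1. the fitting wheel is down on the spindle's collar (x of wheel in the frame of spindle between -0.008 and 0.008 m and y of wheel in the frame of spindle between -0.008 and 0.008 m and z of wheel in the frame of spindle between 0.038 and 0.052 m and angle between the z axis of wheel and the z axis of spindle, either way round below 0.2 rad), for 0.2 s.
2. the clamp's jaws are shut on the spindle above the wheel (x of clamp_seat in the frame of spindle between -0.008 and 0.008 m and y of clamp_seat in the frame of spindle between -0.008 and 0.008 m and z of clamp_seat in the frame of spindle between 0.072 and 0.104 m and angle between the z axis of clamp and the z axis of spindle, either way round below 0.3 rad and value of joint clamp_arm between 0.08 and 0.4 rad), for 0.2 s.
At the end, for the whole second after the job is handed in: Wheel on the spindle within 7 mm of the collar, centred to 8 mm, square to 0.2 rad; clamp jaws shut on the pin above it (notch within 8 mm of the axis in x and y, 72 to 104 mm along the pin, square to 0.3 rad, opening 0.08 to 0.40 rad); both still (all of step 1 and all of step 2 and linear speed of each of wheel, clamp below 0.02 m/s); the robot touches nothing.
It fails at once if the other wheel is moved by more than 20 mm (distance of other_wheel from where it was at the start of the episode above 0.02 m).
It fails at once if the tin, screwdriver, pliers, brass dish or brass cylinder is moved by more than 20 mm (distance of any of tin, screwdriver, dish, pliers, spool from where it was at the start of the episode above 0.02 m).
It also fails if it takes over 67 s, if anything falls off the work surface, if the arm or the gripper's body presses on something with over 40 N, if the wrist force passes 120 N, or if a joint passes its speed limit or range.

## Working session

There is one attempt and no reset: what is moved stays moved. The work goes in short steps, each a Python script; the robot and the scene stay as the last script left them, time stands still between calls to the robot, and variables do not carry over. Pictures are saved under pics/ and viewed, at most 10 in all, crops included, and the job is handed in when it is done.

```bash
mkdir -p pics; python3 - <<'E'
from workcell import r, optics
import cv2, numpy as np
ims=[]
for n in ("scene","top"):
    p,d=optics.get_image(n); np.savez(f"{n}.npz",p=p,d=d,**optics.camera_model(n))
    cv2.imwrite(f"pics/{n}.png",cv2.cvtColor(p,cv2.COLOR_RGB2BGR)); print(n,optics.camera_model(n),(d>0).mean())
print(optics.camera_model("wrist"))
print(r.read_state(), r.tip_extent)
E
```

```text
scene {'K': array([[456.69035068,   0.        , 260.09783182],
       [  0.        , 456.69035068, 185.82073673],
       [  0.        ,   0.        ,   1.        ]]), 'R': array([[-0.60913226,  0.79297349, -0.01228554],
       [ 0.5010661 ,  0.37280008, -0.78099479],
       [-0.61472811, -0.48188499, -0.6244167 ]]), 't': array([ 0.29489413, -0.23803471,  1.71739722])} 0.9959564208984375
top {'K': array([[451.78270886,   0.        , 257.26809428],
       [  0.        , 451.78270886, 191.98185163],
       [  0.        ,   0.        ,   1.        ]]), 'R': array([[ 0.0296511 , -0.99954747,  0.00506621],
       [-0.99851917, -0.02985111, -0.0454795 ],
       [ 0.04561015, -0.00371019, -0.99895243]]), 't': array([0.01779672, 0.5159091 , 1.27346369])} 0.9961954752604166
{'K': array([[339.01014958,   0.        , 260.70370475],
       [  0.        , 339.01014958, 194.38455848],
       [  0.        ,   0.        ,   1.        ]]), 'tool_from_camera': array([[-1.35766509e-04, -9.45122909e-01, -3.26714965e-01,
         8.39477040e-02],
       [ 9.99999989e-01, -1.09204676e-04, -9.96424096e-05,

[... 199 characters left out ...]
'time_s': 0.1, 'joint_positions': array([ 1.02302533e+00,  3.42646284e-01,  1.52492180e+00,  7.43268110e-06,
        1.27541916e+00, -1.45994528e-01]), 'dq': array([ 0.00103413, -0.00119549, -0.00169304, -0.00114448, -0.00093771,
        0.00055388]), 'tau': array([ 9.92771384e-04, -4.34449697e+01, -2.46490306e+01, -1.71628990e-04,
        4.69204926e-03, -4.92422316e-05]), 'eef_pos': array([0.20510536, 0.48292022, 0.25569884]), 'eef_rot': array([ 1.99540797e-01,  9.79889271e-01, -6.54557798e-04, -2.40402355e-04]), 'contact_force': array([-0.18402796, -1.24129796, -0.48025139]), 'torque': array([0.03325225, 0.0411626 , 0.00680116]), 'grip_force': 0.0, 'grip_width': 0.08551798928949586} 0.025
```

View pics/scene.png

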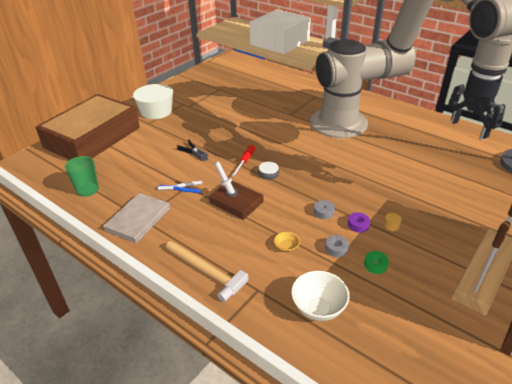

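View pics/top.png

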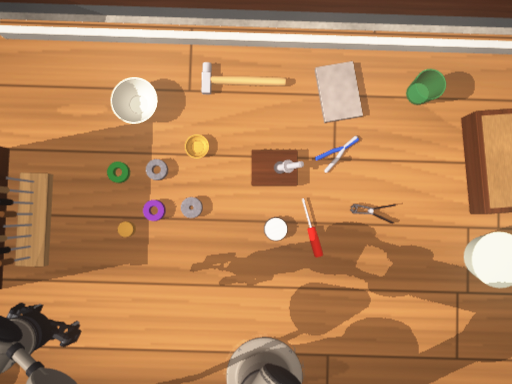

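Two grey wheels are candidates: top (157,170) and top (191,208). The first appears to have the bigger hole. The clamp could be the black and steel item at top (371,209) or the blue/white one at (337,150). I'll enlarge all of these in one picture.

```bash
python3 - <<'E'
import cv2, numpy as np
T=cv2.imread("pics/top.png");S=cv2.imread("pics/scene.png")
c=lambda I,u,v,w,h,W,H:cv2.resize(I[v-h//2:v+h//2,u-w//2:u+w//2],(W,H),interpolation=cv2.INTER_CUBIC)
a=np.hstack([c(T,174,189,80,60,400,300),c(T,358,180,100,76,400,300)])
b=np.hstack([c(S,330,227,68,52,400,300),c(S,210,175,116,88,400,300)])
cv2.imwrite("pics/crop.png",np.vstack([a,b]))
E
```

```text
(no output)
```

View pics/crop.png

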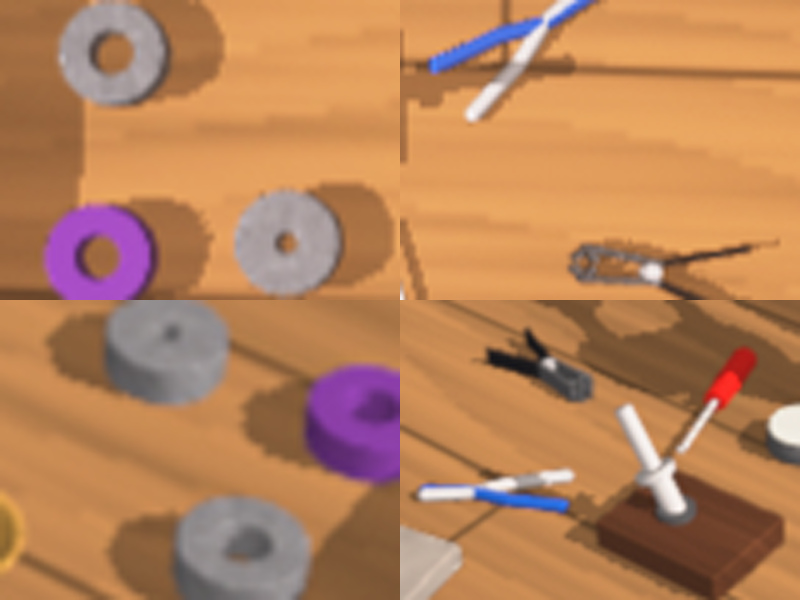

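The fitting wheel is at top (157,170) and scene (336,246): its hole is about 40% of the outside diameter. The wheel at (191,208) has the small hole, so I leave it. The clamp is the black-handled item with steel jaws at top (352,208). The blue/white item is the pliers. Next, coarse measurements.

```bash
cat > h.py <<'E'
import numpy as np, cv2
from scipy.spatial.transform import Rotation as Ro
def load(n):
    z=np.load(f"{n}.npz"); return z["p"],z["d"],z["K"],z["R"],z["t"]
def ray(uv,K,R,t):
    uv=np.atleast_2d(np.asarray(uv,float)); d=np.c_[uv,np.ones(len(uv))]@np.linalg.inv(K).T@R
    return -R.T@t, d
def plane(uv,z,K,R,t):
    c,d=ray(uv,K,R,t); return c+d*((z-c[2])/d[:,2])[:,None]
def tri(rays):  # list of (c,d)
    A=0;b=0
    for c,d in rays:
        d=d.ravel()/np.linalg.norm(d); P=np.eye(3)-np.outer(d,d); A=A+P; b=b+P@c
    return np.linalg.solve(A,b)
def cloud(d,K,R,t):
    v,u=np.mgrid[:d.shape[0],:d.shape[1]]
    X=np.stack([(u-K[0,2])/K[0,0]*d,(v-K[1,2])/K[1,1]*d,d],-1); return (X-t)@R
def wrist(optics,r,name):
    s=r.read_state(); p,d=optics.get_image("wrist"); m=optics.camera_model("wrist")
    W=np.eye(4);W[:3,:3]=Ro.from_quat(s["eef_rot"]).as_matrix();W[:3,3]=s["eef_pos"]
    C=W@m["tool_from_camera"]; R=C[:3,:3].T; t=-R@C[:3,3]
    np.savez(f"{name}.npz",p=p,d=d,K=m["K"],R=R,t=t); cv2.imwrite(f"pics/{name}.png",cv2.cvtColor(p,cv2.COLOR_RGB2BGR))
def frame(x,z): # tool quat from x hint and z
    z=np.array(z,float)/np.linalg.norm(z);x=np.array(x,float);x-=z*(x@z);x/=np.linalg.norm(x)
    return Ro.from_matrix(np.c_[x,np.cross(z,x),z]).as_quat()
E
python3 - <<'E'
from h import *
np.set_printoptions(precision=4,suppress=True)
T=load("top");S=load("scene")
# table height, objects via top depth
X=cloud(T[1],*T[2:]);Y=cloud(S[1],*S[2:])
print("table z",np.median(X[230:300,380:440,2]),np.median(Y[100:130,230:300,2]))
def cen(p,box,f):
    u0,v0,u1,v1=box; m=np.zeros(p.shape[:2],np.uint8); m[v0:v1,u0:u1]=f(p[v0:v1,u0:u1].astype(int)).astype(np.uint8)
    n,l,st,_=cv2.connectedComponentsWithStats(m); m=(l==1+st[1:,4].argmax()).astype(np.uint8)
    return m
grey=lambda q:(q.max(-1)-q.min(-1)<22)&(q.mean(-1)>70)
for nm,bt,bs in (("wheel",(140,155,174,186),(322,232,352,260)),("other",(176,194,208,222),(310,197,338,222))):
    uv=[]
    for I,b in((T,bt),(S,bs)):
        m=cen(I[0],b,grey); c=max(cv2.findContours(m,0,1)[0],key=cv2.contourArea); (cx,cy),ax,_=cv2.fitEllipse(c); uv.append((cx,cy)); print(nm,cx,cy,ax,m.sum())
    print(plane([uv[0]],.022,*T[2:]), tri([ray(uv[0],*T[2:]),ray(uv[1],*S[2:])]), "top depth z",np.percentile(X[bt[1]:bt[3],bt[0]:bt[2],2],[50,90]))
# spindle tip & clamp
b=X[140:192,245:310]; print("stand heights",np.percentile(b[...,2],[50,99,100])); i=np.argwhere(X[140:192,245:310,2]>.1)+[140,245]; print("hi px",i.min(0),i.max(0), np.median(X[i[:,0],i[:,1]],0))
q=T[0].astype(int); m=(q.max(-1)-q.min(-1)<30); m[:200]=0;m[226:]=0;m[:,:345]=0;m[:,405:]=0
print("clamp px",np.argwhere(m).min(0),np.argwhere(m).max(0)); 
print(plane([(352,209),(395,205),(392,221),(371,211)],.015,*T[2:]), X[200:226,345:405,2].max())
print("block corners",plane([(251,151),(298,149),(298,186),(251,186)],.03,*T[2:]))
E
```

```text
table z 0.0008372945786715063 0.0018244050905133094
wheel 156.37213134765625 169.39202880859375 (19.011978149414062, 20.206457138061523) 266
wheel 336.4081726074219 245.77418518066406 (20.42132568359375, 22.471500396728516) 387
[[0.57  0.32  0.022]] [0.5712 0.3215 0.0129] top depth z [0.0024 0.0255]
other 191.13186645507812 207.0607147216797 (18.496606826782227, 20.089134216308594) 300
other 323.5671081542969 209.10025024414062 (17.7685489654541, 19.979076385498047) 305
[[0.4666 0.218  0.022 ]] [0.4671 0.2187 0.0134] top depth z [0.0035 0.0265]
stand heights [0.0065 0.1217 1.2955]
hi px [140 246] [189 306] [ 0.5853 -0.0681  0.1207]
clamp px [205 351] [222 391]
[[ 0.4747 -0.2368  0.015 ]
 [ 0.4897 -0.3586  0.015 ]
 [ 0.4441 -0.3509  0.015 ]
 [ 0.4707 -0.2908  0.015 ]] 1.295502765101476
block corners [[ 0.6292  0.0543  0.03  ]
 [ 0.6389 -0.0779  0.03  ]
 [ 0.5345 -0.0806  0.03  ]
 [ 0.5306  0.0513  0.03  ]]
```

```bash
python3 - <<'E'
from h import *
from workcell import r
np.set_printoptions(precision=3,suppress=True)
a=np.array([.025,-.5,.866]);a/=np.linalg.norm(a);f=np.array([.583,-.027,.03])
def chk(n,p,x,z): 
    q=r.solve_ik(p,frame(x,z)); print(n,None if q is None else np.array(q))
for s in(1,-1):
    chk(f"wheel x=y*{s}",[.57,.32,.02],[0,s,0],[0,0,-1])
    for h in (.06,.15): chk(f" spin{h}",f+a*h,[0,s,0],-a)
    chk(f"look wheel",[.57,.32,.2],[0,s,0],[0,0,-1]); chk("look spin",[.58,-.05,.3],[0,s,0],[0,0,-1])
c=np.array([.47,-.34,.01])
for x in ([0,1,0],[0,-1,0]): chk("clamp grasp",c,x,[0,0,-1])
for th in range(0,360,30):
    x=np.cos(np.radians(th))*np.cross(a,[0,0,1]) ; e1=np.cross([0,0,1],a);e1/=np.linalg.norm(e1);e2=np.cross(a,e1)
    x=np.cos(np.radians(th))*e1+np.sin(np.radians(th))*e2
    print(th,x); chk("  clip",f+a*.088-x*.098,x,-a); chk("  above",f+a*.15-x*.098,x,-a)
E
```

```text
wheel x=y*1 [ 0.394  0.818  1.381 -0.     0.943  0.394]
 spin0.06 [-0.45   0.745  1.464  0.482  1.242 -0.673]
 spin0.15 [-0.512  0.677  1.346  0.442  1.432 -0.637]
look wheel [ 0.394  0.623  1.216 -0.     1.303  0.394]
look spin [-0.218  0.421  1.282 -0.     1.438 -0.218]
wheel x=y*-1 [ 0.394  0.818  1.381 -0.     0.943 -2.747]
 spin0.06 [-0.45   0.745  1.464  0.482  1.242  2.469]
 spin0.15 [-0.512  0.677  1.346  0.442  1.432  2.505]
look wheel [ 0.394  0.623  1.216 -0.     1.303 -2.747]
look spin [-0.218  0.421  1.282 -0.     1.438  2.924]
clamp grasp [-0.758  0.733  1.621 -0.     0.788 -0.758]
clamp grasp [-0.758  0.733  1.621 -0.     0.788  2.383]
0 [0.999 0.05  0.   ]
  clip [-0.56   0.593  1.704  0.455  1.202  0.717]
  above [-0.606  0.538  1.616  0.419  1.347  0.745]
30 [0.843 0.476 0.25 ]
  clip [-0.608  0.673  1.626  0.436  1.216  0.158]
  above [-0.65   0.621  1.539  0.403  1.356  0.185]
60 [0.462 0.774 0.433]
  clip [-0.612  0.763  1.49   0.428  1.259 -0.349]
  above [-0.651  0.716  1.404  0.399  1.393 -0.323]
90 [-0.043  0.865  0.5  ]
  clip [-0.58   0.841  1.333  0.431  1
[... 326 characters left out ...]
80 [-0.999 -0.05   0.   ]
  clip [-0.402  0.871  1.106  0.472  1.429 -2.154]
  above [-0.44   0.841  1.013  0.457  1.555 -2.131]
210 [-0.843 -0.476 -0.25 ]
  clip [-0.355  0.799  1.186  0.486  1.402 -2.642]
  above [-0.395  0.766  1.096  0.469  1.529 -2.62 ]
240 [-0.462 -0.774 -0.433]
  clip None
  above None
270 [ 0.043 -0.865 -0.5  ]
  clip [-0.345  0.617  1.48   0.5    1.299  2.547]
  above [-0.393  0.573  1.394  0.474  1.434  2.571]
300 [ 0.537 -0.724 -0.433]
  clip [-0.398  0.557  1.618  0.495  1.252  1.943]
  above [-0.448  0.508  1.532  0.463  1.392  1.969]
330 [ 0.887 -0.389 -0.25 ]
  clip [-0.48   0.548  1.701  0.478  1.217  1.322]
  above [-0.529  0.495  1.613  0.443  1.362  1.349]
```

```bash
python3 - <<'E'
from h import *
from workcell import r,optics
Q=frame([0,1,0],[0,0,-1])
for n,p in (("w1",[.57,.33,.2]),("s1",[.66,-.03,.22]),("s2",[.50,-.03,.22]),("c1",[.47,-.30,.2])):
    r.reach(p,Q); r.hold(.15); wrist(optics,r,n); print(n,r.read_state()["time_s"])
I=[cv2.imread(f"pics/{n}.png") for n in("w1","s1","s2","c1")]
I=[cv2.resize(i,(400,300)) for i in I]
cv2.imwrite("pics/mos.png",np.vstack([np.hstack(I[:2]),np.hstack(I[2:])]))
E
```

```text
w1 1.7833
s1 3.375
s2 4.2583
c1 5.5167
```

View pics/mos.png

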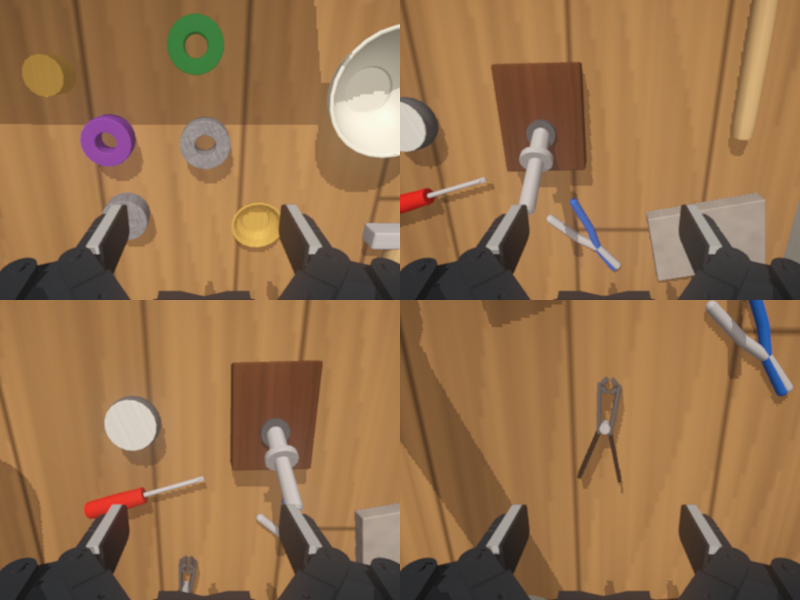

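The mosaic (scaled 400/512) shows:
- w1: the fitting wheel at about (262,183) full-res.
- s1: the pin with its collar at about (174,201).
- s2: the collar at about (361,201).
- c1: the clamp with jaws at about (269,102), hinge at (262,164) and handle ends at (233,227) and (282,238).

Now I'll take exact measurements from these.

```bash
python3 - <<'E'
from h import *
np.set_printoptions(precision=4,suppress=True)
T=load("top");S=load("scene")
# wheel
W=load("w1");p=W[0].astype(int)
m=((p.max(-1)-p.min(-1)<25)&(p.mean(-1)>70)).astype(np.uint8);M=np.zeros_like(m);M[140:225,220:305]=m[140:225,220:305]
cs,h=cv2.findContours(M,cv2.RETR_CCOMP,cv2.CHAIN_APPROX_NONE)
o=max(range(len(cs)),key=lambda i:cv2.contourArea(cs[i]));(e,ax,_)=cv2.fitEllipse(cs[o]); k=[c for i,c in enumerate(cs) if h[0][i][3]==o]; k=max(k,key=cv2.contourArea); (ek,axk,_)=cv2.fitEllipse(k)
print("wheel px",e,ax,"hole",ek,axk); print("on z=.024",plane([e],.024,*W[2:]),"hole",plane([ek],.02,*W[2:]))
print("stereo w/ top", tri([ray(e,*W[2:]),ray((156.4,169.4),*T[2:])]), "depth z",np.median(cloud(W[1],*W[2:])[M>0],0))
# spindle: centreline planes in s1,s2
N=[];col=[]
for n,u0,u1,r0,r1,sl in (("s1",140,215,214,252,0),("s2",330,395,214,252,0)):
    V=load(n);q=V[0].astype(int);g=(q.max(-1)-q.min(-1)<28)&(q.mean(-1)>120)
    pts=[];wd=[]
    for v in range(r0,r1):
        u=np.where(g[v,u0:u1])[0]+u0
        if len(u)<6: continue
        gsp=np.split(u,np.where(np.diff(u)>1)[0]+1); s=max(gsp,key=len)
        pts.append(((s[0]+s[-1])/2,v)); wd.append(len(s))
    pts=np.array(pts);k=np.polyfit(pts[:,1],pts[:,0],1);res=pts[:,0]-np.polyval(k,pts[:,1]);ok=abs(res)<1.5;k=np.polyfit(pts[ok,1],pts[ok,0],1)
    print(n,"widths",wd,"res",res.std())
    c,d=ray([(np.polyval(k,r0),r0),(np.polyval(k,r1),r1)],*V[2:]); nn=np.cross(d[0],d[1]);N.append((nn/np.linalg.norm(nn),c))
    X=cloud(V[1],*V[2:]); mm=np.zeros(g.shape,bool);mm[r0:r1,u0:u1]=g[r0:r1,u0:u1]; P=X[mm]; P=P[P[:,2]>.06];c0=P.mean(0);print(" depth cloud",c0,np.linalg.svd(P-c0,full_matrices=0)[2][0],"zmax",P[:,2].max())
a=np.cross(N[0][0],N[1][0]);a/=np.linalg.norm(a);a*=np.sign(a[2])
A=np.array([N[0][0],N[1][0],[0,0,1]]);b=np.array([N[0][0]@N[0][1],N[1][0]@N[1][1],.03]);f=np.linalg.solve(A,b)
print("axis",a,"tilt",np.degrees(np.arccos(a[2])),"foot@z=.03",f,"tip",f+a*.105)
# reproject collar top center and tip
for n in("s1","s2","top","scene"):
    V=load(n);X=(f+np.outer([0,.045,.069,.105],a))@V[3].T+V[4];uv=X@V[2].T;print(n,(uv[:,:2]/uv[:,2:]).round(1).tolist())
# clamp
V=load("c1");q=V[0].astype(int);X=cloud(V[1],*V[2:]);g=(q.max(-1)-q.min(-1)<40);g[:90]=0;g[250:]=0;g[:,:215]=0;g[:,300:]=0
g=cv2.morphologyEx(g.astype(np.uint8),cv2.MORPH_CLOSE,np.ones((3,3)));n,l,st,_=cv2.connectedComponentsWithStats(g);i=1+st[1:,4].argmax();print("clamp blob",st[i]);vv,uu=np.where(l==i)
P=plane(np.c_[uu,vv],.02,*V[2:]);z=X[vv,uu,2];print("depth z pct",np.percentile(z,[10,50,90]))
np.save("clampP.npy",P)
print("ends",P[P[:,1].argmax()],P[P[:,1].argmin()])
for t in np.arange(P[:,1].min(),P[:,1].max(),.008):
    s=P[(P[:,1]>=t)&(P[:,1]<t+.008)]; print(round(t,3),s[:,0].min().round(4),s[:,0].max().round(4),((s[:,0].min()+s[:,0].max())/2).round(4))
E
```

```text
wheel px (262.2176513671875, 182.75343322753906) (62.3167724609375, 64.83019256591797) hole (262.2220458984375, 182.06533813476562) (20.766834259033203, 26.687868118286133)
on z=.024 [[0.5711 0.3256 0.024 ]] hole [[0.5711 0.325  0.02  ]]
stereo w/ top [0.571  0.322  0.0123] depth z [0.571  0.3248 0.0234]
s1 widths [22, 21, 20, 19, 19, 18, 19, 19, 19, 19, 18, 19, 19, 19, 19, 19, 19, 19, 19, 19, 20, 20, 19, 19, 19, 19, 20, 19, 19, 19, 20, 20, 20, 19, 19, 20, 20, 20] res 0.3925203114883622
 depth cloud [ 0.5892 -0.0571  0.0974] [0.216  0.3097 0.926 ] zmax 0.3371510120126224
s2 widths [31, 30, 28, 24, 21, 20, 20, 20, 21, 20, 20, 20, 21, 20, 20, 21, 21, 20, 21, 21, 21, 21, 20, 21, 21, 20, 21, 21, 21, 21, 21, 21, 21, 22, 21, 21, 21, 22] res 1.1051530799346674
 depth cloud [ 0.5841 -0.0585  0.0985] [-0.2252  0.2639  0.9379] zmax 0.3371223963751769
axis [ 0.021  -0.5153  0.8567] tilt 31.04737149922956 foot@z=.03 [ 0.5851 -0.0237  0.03  ] tip [ 0.5873 -0.0778  0.12  ]
s1 [[179.9, 167.7], [172.8, 205.7], [168.4, 229.3], [160.9, 270.1]]
s2 [[349.9, 166.1], [360.0, 204.0], [366.3, 227.5], [377.2, 268.2]]
top [[278.3, 167.5], [287.5, 166.0], [292.7, 165.1], [300.7, 163.8]]
scene [[232.8, 193.6], [225.9, 180.6], [222.2, 173.5], [216.5, 162.8]]
clamp blob [ 228   99   55  133 1559]
depth z pct [0.0182 0.0195 0.0204]
ends [ 0.4739 -0.2314  0.02  ] [ 0.49  -0.354  0.02 ]
-0.354 0.44 0.4909 0.4655
-0.346 0.441 0.4898 0.4654
-0.338 0.4441 0.4877 0.4659
-0.33 0.4472 0.4866 0.4669
-0.322 0.4501 0.4846 0.4674
-0.314 0.454 0.4836 0.4688
-0.306 0.4569 0.4816 0.4693
-0.298 0.4606 0.4806 0.4706
-0.29 0.4634 0.4823 0.4728
-0.282 0.4634 0.4839 0.4737
-0.274 0.4635 0.4855 0.4745
-0.266 0.4644 0.4871 0.4758
-0.258 0.4645 0.4887 0.4766
-0.25 0.4645 0.4895 0.477
-0.242 0.4646 0.4894 0.477
-0.234 0.4705 0.4833 0.4769
```

```bash
python3 - <<'E'
from h import *
from workcell import r,optics,command_gripper
Q=frame([0,1,0],[0,0,-1])
g=np.array([.571,.3232,.024])
command_gripper(.085,25)
r.reach(g+[0,0,.06],Q); print(r.move_straight(g,speed=.08,max_force=10), r.read_state()["eef_pos"],r.read_state()["contact_force"])
command_gripper(.05,35); s=r.read_state(); print(s["grip_width"],s["grip_force"],s["contact_force"])
r.move_straight(g+[0,0,.15],speed=.15); r.hold(.1); s=r.read_state();print(s["grip_width"],s["time_s"],s["eef_pos"]); wrist(optics,r,"h1")
E
```

```text
False [0.57134445 0.32341378 0.02440187] [-0.333094   -0.14172837  0.59219222]
0.058138357584259295 38.1204991042614 [-0.42400843 -0.48341937  6.03338723]
0.058240278399128854 10.5417 [0.57050131 0.32295441 0.17266281]
```

View pics/h1.png

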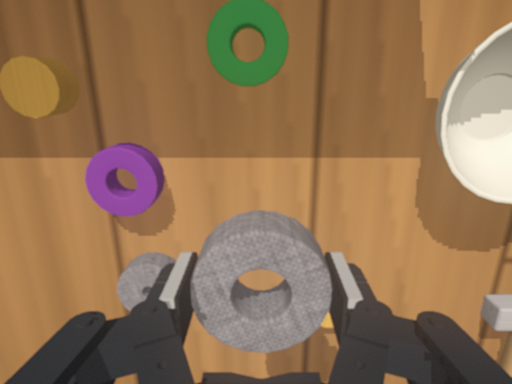

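The wheel hangs squarely between the pads. The hole is at about (262,293), u 231–292 and v 268–319. Next I'll get its offset in the tool frame.

```bash
python3 - <<'E'
from h import *
from workcell import r
np.set_printoptions(precision=4,suppress=True)
H=load("h1");s=r.read_state();R=Ro.from_quat(s["eef_rot"]).as_matrix()
X=(cloud(H[1],*H[2:])-s["eef_pos"])@R  # tool frame
up=X[330:345,240:285].reshape(-1,3);print("top face near",np.median(up,0)); 
top=np.median(X[265:300,205:222].reshape(-1,3),0),np.median(X[265:300,303:318].reshape(-1,3),0);print("sides",top)
m=(X[...,2]>-.02)&(X[...,2]<.02);m[:200]=0;m[:,:196]=0;m[:,328:]=0
P=X[m];b=np.array([P[:,2].min(),np.median(P[:,2])]);print(b,"n",len(P))
f=P[abs(P[:,2]-np.median(P[:,2]))<.0025];print("face x",f[:,0].min(),f[:,0].max(),"y",f[:,1].min(),f[:,1].max(),"plane",np.linalg.lstsq(np.c_[f[:,:2],np.ones(len(f))],f[:,2],rcond=None)[0])
# hole: rim pixel extents -> on face plane
z=np.median(f[:,2])
for uv in((231,293),(292,293),(262,268),(262,319.5)):
    c,d=ray(uv,*H[2:]);c=(c-s["eef_pos"])@R;d=d@R;print(uv,(c+d*((z-c[2])/d[0,2]))[0])
E
```

```text
top face near [-0.0217  0.0009  0.0017]
sides (array([ 0.006 , -0.019 ,  0.0016]), array([0.006 , 0.0204, 0.0017]))
[-0.0003  0.002 ] n 14250
face x -0.030768072104213683 0.028940042658550876 y -0.02708352643207287 0.028517214445311925 plane [0.0037 0.001  0.0018]
(231, 293) [ 0.0005 -0.0119  0.0018]
(292, 293) [0.0005 0.0132 0.0018]
(262, 268) [0.0123 0.0009 0.0018]
(262, 319.5) [-0.0127  0.0009  0.0018]
```

```bash
cat >> h.py <<'E'
a=np.array([.021,-.509,.8605]);a/=np.linalg.norm(a);foot=np.array([.5851,-.0237,.03])
E
python3 - <<'E'
from h import *
from workcell import r,optics,command_gripper
np.set_printoptions(precision=4,suppress=True)
Q=frame([0,1,0],-a)
P=lambda s:foot+a*s
r.reach(P(.22),Q); r.move_straight(P(.15)); r.hold(.1); wrist(optics,r,"h2")
print(r.read_state()["time_s"],r.read_state()["contact_force"])
E
```

```text
13.0333 [ 0.9231 -0.344  -0.4246]
```

View pics/h2.png

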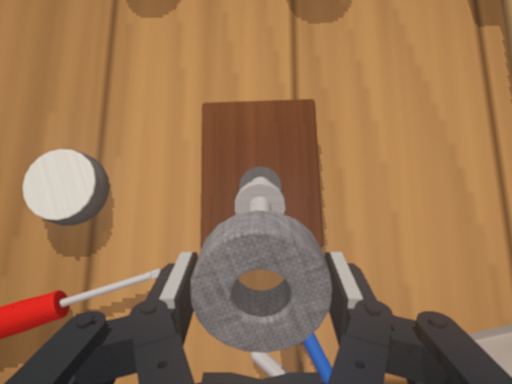

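The pin's collar (260,200) lines up with the wheel's hole column (262), so I descend with a force guard.

```bash
python3 - <<'E'
from h import *
from workcell import r,optics,command_gripper
np.set_printoptions(precision=4,suppress=True)
P=lambda s:foot+a*s
hit=r.move_straight(P(.068),speed=.05,max_force=12); s=r.read_state()
print(hit,"s along",(s["eef_pos"]-foot)@a,s["contact_force"],s["time_s"],s["grip_width"])
V=load("h2");X=foot+a*.041;x=V[3]@X+V[4];x=V[2]@x;print("collar pred px",x[:2]/x[2])
E
```

```text
True s along 0.07164896362477106 [-0.6255 -1.577   4.9442] 14.475 0.05808440660535892
collar pred px [258.7484 202.088 ]
```

Contact came at s=71.6 mm, against 70.8 mm expected, so the wheel is on the collar. I release it, retreat along the axis and check.

```bash
python3 - <<'E'
from h import *
from workcell import r,optics,command_gripper
np.set_printoptions(precision=4,suppress=True)
P=lambda s:foot+a*s
command_gripper(.085,25); r.hold(.2)
r.move_straight(P(.17),speed=.15); r.hold(.1); wrist(optics,r,"h3"); print(r.read_state()["time_s"])
c,b=load("h3"),None
H=load("h3");X=(cloud(H[1],*H[2:])-foot)
e1=np.cross([0,0,1],a);e1/=np.linalg.norm(e1);e2=np.cross(a,e1)
L=np.stack([X@e1,X@e2,X@a],-1);rad=np.hypot(L[...,0],L[...,1])
p=H[0].astype(int);g=(p.max(-1)-p.min(-1)<30)&(rad>.014)&(rad<.04)&(L[...,2]>.05)&(L[...,2]<.085)
f=L[g];f=f[abs(f[:,2]-np.median(f[:,2]))<.003];print("top face s",np.median(f[:,2]),"e1",f[:,0].min(),f[:,0].max(),"e2",f[:,1].min(),f[:,1].max(),"n",len(f))
print(np.linalg.lstsq(np.c_[f[:,:2],np.ones(len(f))],f[:,2],rcond=None)[0])
E
```

```text
16.0333
top face s 0.06979843129131122 e1 -0.029456797423434235 0.029417245868350126 e2 -0.03119189501894372 0.027621010061708477 n 3808
[ 0.0076 -0.0137  0.0698]
```

View pics/h3.png

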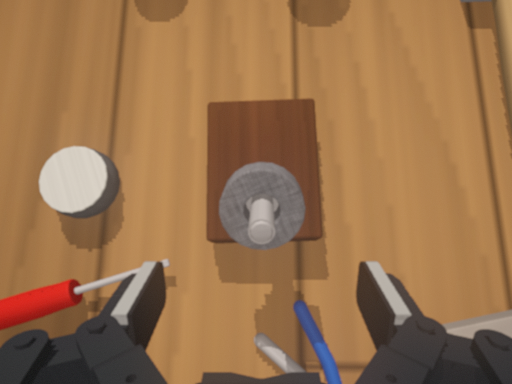

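The wheel is seated: its top face is at 69.8 mm, square to the pin and centred within 2 mm. Now the clamp.

```bash
python3 - <<'E'
from h import *
from workcell import r,optics,command_gripper
np.set_printoptions(precision=4,suppress=True)
V=load("h3");x=V[2]@(V[3]@(foot+a*.105)+V[4]);print("tip pred px",x[:2]/x[2])
cx=np.array([.106,.994,0]);cx/=np.linalg.norm(cx);Q=frame(cx,[0,0,-1])
g=np.array([.4722,-.288,.029])-.050*cx
s0=r.read_state()["eef_pos"]
r.move_straight(foot+a*.24)
r.reach(g+[0,0,.08],Q); r.hold(.05); print(r.move_straight(g,speed=.1,max_force=10),r.read_state()["contact_force"])
dz=0
for w in(.044,.034,.024,.010):
    command_gripper(w,30); s=r.read_state(); print(s["grip_width"],s["grip_force"],s["contact_force"])
    if s["contact_force"][2]>5: dz+=.0008; r.move_straight(g+[0,0,dz],speed=.02)
r.move_straight(g+[0,0,.15]); r.hold(.15); s=r.read_state(); print(s["grip_width"],s["time_s"],s["contact_force"]); wrist(optics,r,"h4")
E
```

```text
tip pred px [261.0985 230.0851]
False [ 0.0561 -0.6988  0.2667]
0.04397673480869577 9.031218242598698 [-0.0387  0.44    6.9086]
0.034153086663339084 11.787534911418334 [-0.2603 -0.1504 11.6918]
0.024241615689003584 13.290390281254076 [-1.1534  0.4601 14.2376]
0.012078239104701018 30.937634110450745 [-1.3614 -0.5321 12.3957]
0.01234377640029778 22.2167 [ 0.2019 -0.3426 -0.7099]
```

View pics/h4.png

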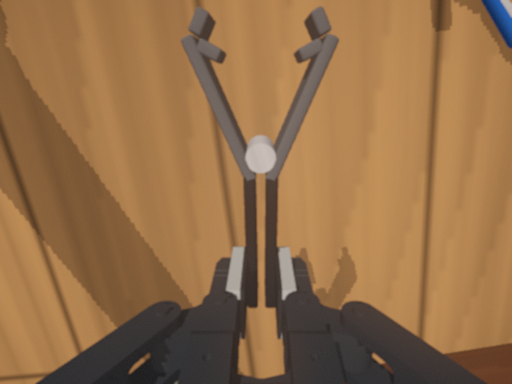

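The clamp is held open and symmetric about u≈261. The hinge is at (261,155), the jaw tips at (203,22) and (318,22), and the notch is around v≈45. I'll measure it in the tool frame.

```bash
python3 - <<'E'
from h import *
from workcell import r
np.set_printoptions(precision=4,suppress=True)
H=load("h4");s=r.read_state();R=Ro.from_quat(s["eef_rot"]).as_matrix()
X=(cloud(H[1],*H[2:])-s["eef_pos"])@R
m=(X[...,2]>-.03)&(X[...,2]<.04)&(H[1]>0);m[240:]=0;m[:,:170]=0;m[:,350:]=0
P=X[m];print("z pct",np.percentile(P[:,2],[1,5,50,95]),"x max",P[:,0].max())
hp=X[145:163,253:269].reshape(-1,3);print("hinge cap",np.median(hp,0))
for n,(u0,u1) in(("L",(180,230)),("R",(295,345))):
    k=m.copy();k[:,:u0]=0;k[:,u1:]=0;k[70:]=0;q=X[k];print(n,"x",q[:,0].min(),q[:,0].max(),"y",q[:,1].min(),q[:,1].max(),"ztop",np.percentile(q[:,2],[2,20,50]))
for v in range(0,240,10):
    q=X[v][m[v]]
    if len(q): print(v,"x",np.median(q[:,0]).round(4),"ymin/max",q[:,1].min().round(4),q[:,1].max().round(4),"inner",q[q[:,1]<0][:,1].max().round(4) if (q[:,1]<0).any() else 0,q[q[:,1]>0][:,1].min().round(4) if (q[:,1]>0).any() else 0,"z",np.median(q[:,2]).round(4))
print("hinge disc rows:")
e=H[0].astype(int);g=(e.min(-1)>150);g[:125]=0;g[180:]=0;g[:,:240]=0;g[:,285:]=0;vv,uu=np.where(g);q=X[vv,uu];q=q[q[:,2]<np.percentile(q[:,2],30)+.002];print(q.min(0),q.max(0),q.mean(0))
E
```

```text
z pct [0.0126 0.013  0.0143 0.0277] x max 0.10803754723672668
hinge cap [0.0565 0.0002 0.0138]
L x 0.08751637285178739 0.10762519278457473 y -0.028189887411478882 -0.013939102237659996 ztop [0.0127 0.0137 0.0144]
R x 0.0875440710489454 0.10803754723672668 y 0.013519139832396073 0.027814179366565737 ztop [0.013  0.0139 0.0146]
10 x 0.1066 ymin/max -0.0225 0.0218 inner -0.0191 0.0181 z 0.0143
20 x 0.1036 ymin/max -0.0241 0.0232 inner -0.0177 0.0172 z 0.0149
30 x 0.1004 ymin/max -0.0252 0.0242 inner -0.019 0.0187 z 0.0147
40 x 0.0972 ymin/max -0.0277 0.0278 inner -0.0197 0.0189 z 0.0146
50 x 0.0939 ymin/max -0.027 0.0266 inner -0.014 0.0136 z 0.0142
60 x 0.0906 ymin/max -0.0256 0.0249 inner -0.0149 0.0147 z 0.0148
70 x 0.0872 ymin/max -0.024 0.0238 inner -0.0189 0.0184 z 0.014
80 x 0.0838 ymin/max -0.0231 0.0222 inner -0.0173 0.017 z 0.0146
90 x 0.0803 ymin/max -0.0211 0.0209 inner -0.0157 0.0155 z 0.0141
100 x 0.0767 ymin/max -0.0195 0.019 inner -0.014 0.0138 z 0.0141
110 x 0.073 ymin/max -0.018 0.0177 inner -0.0123 0.012 z 0.0143
120 x 0.0693 ymin/max -0.0162 0.0166 inner -0.0106 0.0103 z 0.0145
130 x 0.0656 ymin/max -0.0149 0.0146 inner -0.0087 0.0086 z 0.0144
140 x 0.0613 ymin/max -0.0131 0.0132 inner -0.0004 0.0 z 0.0167
150 x 0.0578 ymin/max -0.0113 0.0113 inner -0.0003 0.0 z 0.0141
160 x 0.0539 ymin/max -0.0098 0.01 inner -0.0003 0.0 z 0.0139
170 x 0.0498 ymin/max -0.008 0.008 inner -0.0004 0.0 z 0.0138
180 x 0.0456 ymin/max -0.0068 0.0069 inner -0.002 0.0022 z 0.014
190 x 0.0414 ymin/max -0.0069 0.007 inner -0.002 0.0022 z 0.014
200 x 0.0372 ymin/max -0.0065 0.007 inner -0.002 0.0022 z 0.0136
210 x 0.0327 ymin/max -0.0067 0.0071 inner -0.0018 0.0022 z 0.0138
220 x 0.0282 ymin/max -0.0067 0.0067 inner -0.0018 0.0022 z 0.0138
230 x 0.0236 ymin/max -0.0064 0.0068 inner -0.0017 0.0022 z 0.0139
hinge disc rows:
[ 0.0487 -0.0055 -0.1169] [0.0847 0.006  0.0156] [0.0552 0.0001 0.0128]
```

```bash
python3 - <<'E'
from h import *
from workcell import r,optics
np.set_printoptions(precision=4,suppress=True)
x=np.array([0,1.,0]);x-=a*(x@a);x/=np.linalg.norm(x);Q=frame(x,-a)
P=lambda s:foot+a*(s+.024)-x*.1025
r.reach(P(.165),Q); r.move_straight(P(.125),speed=.1); r.hold(.15); wrist(optics,r,"h5"); s=r.read_state();print(s["time_s"],s["grip_width"],s["contact_force"])
V=load("h5");
for q in(.105,.069):
    p=V[2]@(V[3]@(foot+a*q)+V[4]);print("pin pred px",q,p[:2]/p[2])
E
```

```text
23.775 0.012553800636534428 [ 0.6708  0.4772 -0.2622]
pin pred px 0.105 [258.7821  32.3029]
pin pred px 0.069 [259.0044  40.6683]
```

View pics/h5.png

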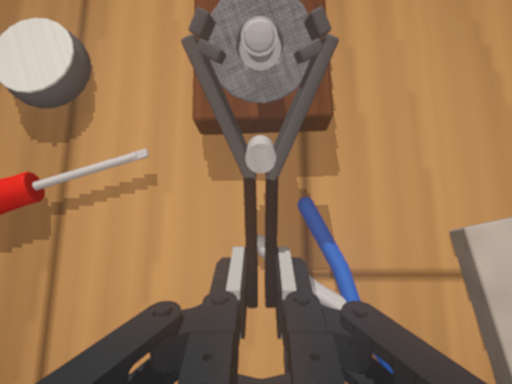

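The pin tip is at (260,35) against (259,32) predicted, centred between the jaws. I go down along the pin and release.

```bash
python3 - <<'E'
from h import *
from workcell import r,optics,command_gripper
np.set_printoptions(precision=4,suppress=True)
x=np.array([0,1.,0]);x-=a*(x@a);x/=np.linalg.norm(x)
P=lambda s,b=0:foot+a*(s+.024)-x*(.1025+b)
h=r.move_straight(P(.088),speed=.06,max_force=10);s=r.read_state();print(h,s["contact_force"],(s["eef_pos"]-P(.088)))
if not h:
    for w in(.025,.036,.06): command_gripper(w,30); s=r.read_state();print(s["grip_width"],s["grip_force"],s["contact_force"])
    r.hold(.2)
    r.move_straight(r.read_state()["eef_pos"]+a*.08,speed=.1); r.hold(.3); wrist(optics,r,"h6"); print(r.read_state()["time_s"])
    p,_=optics.get_image("scene"); cv2.imwrite("pics/s6.png",np.hstack([cv2.resize(cv2.imread("pics/h6.png"),(400,300)),cv2.resize(cv2.cvtColor(p,cv2.COLOR_RGB2BGR)[130:220,160:280],(400,300),interpolation=cv2.INTER_CUBIC)]))
E
```

```text
False [ 0.3374 -0.0118  0.0335] [ 0.0002 -0.0001  0.0001]
0.02546535699679757 9.005766834598035 [-0.0634  0.4502 -0.7289]
0.03617483843434117 7.773922956548631 [ 0.2445  0.2203 -1.2501]
0.06040273447207292 0.0 [-0.4377  0.0225 -0.3237]
26.95
```

View pics/s6.png

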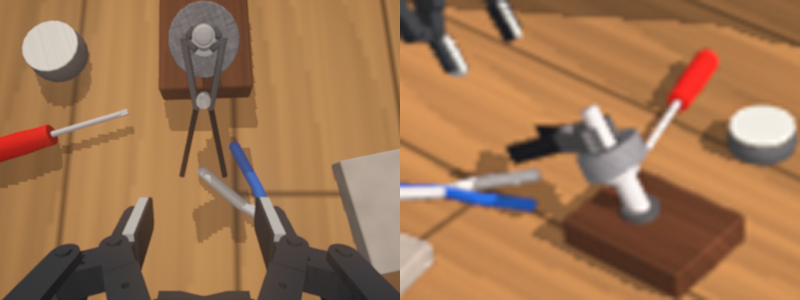

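The clamp is clipped around the pin above the wheel, with the gripper clear. I'll check its squareness and height from depth before handing in.

```bash
python3 - <<'E'
from h import *
np.set_printoptions(precision=4,suppress=True)
H=load("h6");X=cloud(H[1],*H[2:])-foot
e=np.array([0,1.,0]);e-=a*(e@a);e/=np.linalg.norm(e);y=np.cross(a,e)
L=np.stack([X@e,X@y,X@a],-1)
m=(L[...,0]<-.03)&(L[...,0]>-.13)&(abs(L[...,1])<.035)&(L[...,2]>.065)&(L[...,2]<.13);f=L[m]
for lo in np.arange(-.12,-.03,.015):
    q=f[(f[:,0]>=lo)&(f[:,0]<lo+.015)]
    if len(q):print(lo.round(3),len(q),"z",np.percentile(q[:,2],[20,50,80]),"y",q[:,1].min(),q[:,1].max())
print("handle end",f[:,0].min(),"slope",np.polyfit(f[:,0],f[:,2],1))
E
```

```text
-0.12 240 z [0.09   0.0906 0.0912] y -0.021580411841770605 0.021936707346194118
-0.105 307 z [0.09   0.0905 0.0911] y -0.01865048574655076 0.01950719442209824
-0.09 335 z [0.0898 0.0904 0.091 ] y -0.01568212558068685 0.016396710547814084
-0.075 352 z [0.0898 0.0903 0.0908] y -0.01225736799434915 0.012672192795736743
-0.06 609 z [0.0896 0.0902 0.0908] y -0.010202708295083747 0.010265529686820743
-0.045 574 z [0.0821 0.0898 0.0906] y -0.013043549092412461 0.013123398898975359
handle end -0.11809796485512924 slope [-0.0536  0.0857]
```

The clamp is square to the pin (slope under 0.02 along the handles). Its mid-height is at about 80.5 mm, resting on the wheel, the notch is about 2 mm off the axis, and the opening is about 0.18. I hand in.

```bash
python3 -c "
from workcell import r
print(r.finish_job(), r.read_state()['time_s'])"
```

```text
the job is handed in; nothing more can be done
the job is handed in; nothing more can be done
```

The job is handed in at about 27 s of the 67 s allowed: the fitting wheel is seated on the collar and the clamp is clipped squarely on the pin above it, within tolerance by my last depth check; no verdict came back.

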